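# Take the red-capped air regulator off its keyhole bracket studs and stock it

### The arm

A 6-joint arm with a two-finger parallel gripper is mounted at the origin on the work surface. World frame = base frame: x ahead of the robot, y to its left, z up, the work surface at z = 0. Lengths are in m, angles in rad, forces in N, time in s.
With the tool pointing down it reaches from about 0.35 to 0.875 m from the base axis. Payload 4.2 kg.
Tool frame: the origin (TCP) lies at the very end of the fingers, on their centre line; the grasp point (between the pads) lies 19 mm behind it (manip.grasp_offset is the distance from the TCP to the grasp point, in m); y points along the fingers, z is the direction in which the jaws open and shut, and the axes are right-handed (so a half turn about y gives the same grasp; the last joint's range is limited). The gripper opens to 87 mm and grips with 3 to 60 N. Pads are 19 mm wide; open, the fingers measure 117 mm over their backs; the gripper's body (75 mm by 190 mm) begins 51 mm behind the grasp point.
Start: joints at [1.605, 0.385, 0.008, 0, -1.194, -0.259], TCP at [0.139, 0.609, 0.223] pointing down, gripper open.
Joint ranges: [-3.14, 3.14], [-1.21, 2.06], [-1.07, 1.41], [-3.16, 2.05], [-2.99, -0.16], [-3.1, 3.1]. Speed limits (rad/s): [2.79, 2.79, 3.14, 3.14, 3.14, 3.14].

### API

Orientations are given as a unit quaternion [x, y, z, w].
In Python, from bench import monitor, grab_frame, manip gives the robot as it stands.
- The arm moves only by the tool send_rows, never from a script. Its argument "motion" is a list of rows, each an object with "travel": the shift along the tool's x, y, z in m, a list of three; "turn": the turn about the tool's y in degrees. In form: [{"travel": [x, y, z], "turn": turn}, ...]. A call has 1 to 20 rows; each row is the pose to reach, as a shift and turn from the pose commanded when the call began, along the tool's axes at that moment; what a row does not reach only later rows make up. A row lasts 1/8 s, in which the tool goes at most 62.5 mm and 10.7 degrees, less where a joint would pass 70% of its speed; a pose out of reach is approached as far as the arm can. A call with a gripper value outside its range is refused whole. "gripper" is the finger opening in m, from 0 to 0.087, set as the call begins (left out, the last holds). The fingers move at their own pace and stop on an object; "grip_force" is the grip in N (left out, the last holds). Time passes only in rows, so rows that repeat a pose let the fingers close. It gives the time, the measured TCP pose, the force and the opening at its end, in the units of the state.
- monitor.get_state(): the state, without advancing time (a new reading comes with each control period).
- grab_frame(name): name is "scene" or "top" or "wrist"; returns a dict with "image" (400x640x3 uint8, blue, green, red), "intrinsics" (3x3 intrinsics, pixels), "R" (3x3) and "t" (3): a world point X has camera coordinates R X + t. Camera axes: x right, y down, z forward; pixel columns grow to the right and rows downward; lengths in m; the calibration is good to about 2 mm. A picture is of the moment at which its call begins. There is no depth.
- manip.sign_off(): hands the job in, once; it reports no verdict.
The state is a dict: "time_s": time; "joints": joint angles; "qd": joint speeds; "effort": joint torques, N m; "tool_pos": TCP position; "tool_rot": TCP orientation; "ft_force": force on the tool from outside, world axes, zero at the start; "torque": the same for the moment, N m; "grip_width": finger opening in m.
Only numpy, scipy, OpenCV 4.12 (cv2) and the standard library are available. Lean on these libraries where they do the work, as an engineer would, in place of code of your own. Each camera call takes 0.05 s, during which the arm holds its last target.

### The job

Take the air regulator with the red cap off the mounting board: slide it straight up until its keyhole slots clear the stud heads, draw it off the studs away from the board, and lower it into the open space of the yellow stock bin so that it stands upright on the bin's floor. Set it down gently rather than dropping it, let go of it, and leave the blue-capped regulator hanging on the board.

Things in the scene. Friction and masses are not known exactly. Their poses are not given: they have to be found in the camera images.
- red_reg_centre (a point): centre, half-way up, of the loose RED-capped air regulator (0.5 kg, 145 mm tall, flat underside). z up, x out of the board (its gauge's side; front at +45 mm), y along it. Grasp the red cap: 36 x 36 mm, 40 mm tall, middle 52 mm straight above. Steel bracket plate: 124 mm wide (y), 4 mm thick, rear face at x -34 mm, from the underside to 12 mm above this point; nothing else is wider than 48 mm
- blue_reg_centre (a point): same point of an equal BLUE-capped regulator on the same board 160 mm beside the red one, left or right, cap top 170 mm above the table; it stays. Each plate has two keyhole slots at y +-38 mm: 10 mm wide at the top, where it hangs, 30 mm wide and 38 mm tall below. The stud heads pass the wide ends when it is raised 22 to 42 mm (best 32) from hanging; drawing it 12 mm along +x then clears them
- board: fixed upright wooden board, 360 mm wide (y), 15 mm thick, top 115 mm above the table, steel foot behind it. Origin: on the table under the middle of its face; x out of the face, away from the robot; z up. Stud pairs at y +80 and -80 mm, each two studs 76 mm apart, 92 mm up: neck 6 mm, head 18 mm, reaching 11 mm out. A hanging regulator's centre is 36 mm out, 96 mm up, leaning out 2 degrees
- bin_space (a point): centre of the open floor of the fixed yellow stock bin, 6 mm above the table. z up, x across, y along the bin. Open floor: 109 mm to either side in x, 101 mm to +y (walls 6 mm thick, top 85 mm above the table) and 100 mm to -y, where fixed white and brown cartons, up to 96 mm above the table, fill the rest of the bin

How it is judged:
On the way, in this order (a step that is already met when the one before it is completed fails the run):
1. the red-capped regulator is slid up along the board by more than 18 mm, so that the stud heads stand at the wide ends of its slots (z of red_reg_centre in the frame of board above 0.115 m and x of red_reg_centre in the frame of board below 0.047 m), for 0.05 s.
2. it is drawn off the studs, in the gripper, more than 20 mm out from where it hung (x of red_reg_centre in the frame of board above 0.056 m and height (world z) of red_reg_centre above 0.085 m and contact force between the fingers and red_reg above 0.5 N), for 0.05 s.
3. it is lowered into the bin's open space, still held by the gripper when its underside is less than 15 mm above the floor (x of red_reg_centre in the frame of bin_space between -0.11 and 0.11 m and y of red_reg_centre in the frame of bin_space between -0.11 and 0.11 m and z of red_reg_centre in the frame of bin_space below 0.0875 m and contact force between the fingers and red_reg above 0.3 N), for 0.05 s.
At the end, for the whole second after the job is handed in: The red-capped regulator stands in the open part of the yellow bin, on its floor (within 8 mm), upright within 10 degrees, released and at rest; the blue-capped one still hangs within 20 mm of where it was (x of red_reg_centre in the frame of bin_space between -0.11 and 0.11 m and y of red_reg_centre in the frame of bin_space between -0.11 and 0.11 m and z of red_reg_centre in the frame of bin_space between 0.06 and 0.08 m and angle between red_reg_centre's own z axis and vertical below 0.175 rad and linear speed of red_reg below 0.02 m/s and distance of blue_reg_centre from where it was at the start of the episode below 0.02 m); the robot touches nothing.
It fails at once if the blue-capped regulator is moved by more than 20 mm (distance of blue_reg_centre from where it was at the start of the episode above 0.02 m).
It also fails if it takes over 45 s, if anything falls off the work surface, if the arm or the gripper's body presses on something with over 40 N, if the wrist force passes 120 N, or if a joint passes its speed limit or range.

## Working session

There is one attempt and no reset: what is moved stays moved. The work goes in short steps, Python scripts to look and compute and a tool call to move; the robot and the scene stay as the last step left them, time stands still between calls to the robot, and variables do not carry over. Pictures are saved under pics/ and viewed, and the job is handed in when it is done.

Besides the shell and the picture viewer there is one more tool, called after "Call:" as name(argument=value, ...) on one line, values as JSON. send_rows: Moves the arm, as the interface text tells. Its arguments: {"type":"object","properties":{"motion":{"type":"array"},"gripper":{"type":"number"},"grip_force":{"type":"number"}},"required":["motion"]}

```bash
ls; mkdir -p pics; python3 - <<'E'
from bench import monitor, grab_frame, manip
import cv2,pickle
print(monitor.get_state(), manip.grasp_offset)
d={}
for n in ["scene","top","wrist"]:
    f=grab_frame(n); d[n]=f; cv2.imwrite(f"pics/{n}0.png",f["image"]); print(n,f["intrinsics"],f["R"],f["t"])
pickle.dump(d,open("f0.pkl","wb"))
E
```

```text
pics
{'time_s': 0.0, 'joints': array([ 1.60458234e+00,  3.85536914e-01,  6.60662738e-03, -4.83099954e-04,
       -1.19401213e+00, -2.58585680e-01]), 'qd': array([-0.00206436,  0.00108576, -0.00058445,  0.00114479,  0.00134017,
        0.00069242]), 'effort': array([ 1.39859912e-03, -3.90658915e+01,  1.87408483e+01,  4.21994403e+00,
        1.11012973e-02, -1.75497066e-04]), 'tool_pos': array([0.13918096, 0.60867491, 0.22146632]), 'tool_rot': array([-0.07932747, -0.70186351,  0.70341108,  0.07942054]), 'ft_force': array([-0.20734318,  1.15225167,  0.02688032]), 'torque': array([ 0.03363778, -0.00866146,  0.05160276]), 'grip_width': 0.08701681334315987} 0.0187
scene [[481.38314825   0.         316.72092333]
 [  0.         481.38314825 204.2623855 ]
 [  0.           0.           1.        ]] [[ 0.77408307  0.63301206  0.00954614]
 [ 0.49435156 -0.59496392 -0.63374637]
 [-0.39548949  0.49529149 -0.773482  ]] [-0.37062843 -0.1994627   1.33062662]
top [[371.21671324   0.         322.990928  ]
 [  0.         371.21671324 201.76323252]
 [  0.           0.           1.        ]] [[ 0.00618231 -0.99991638  0.01135873]
 [-0.98777105 -0.00787606 -0.15571232]
 [ 0.15578876 -0.01025716 -0.98773714]] [-0.0143524   0.49881137  0.83100502]
wrist [[338.12997638   0.         318.10383701]
 [  0.         338.12997638 197.45807184]
 [  0.           0.           1.        ]] [[-0.22342242 -0.97472027  0.00167998]
 [-0.93520629  0.21485028  0.28147567]
 [-0.27472099  0.06131685 -0.95956689]] [ 0.62287226 -0.03534763  0.39189341]
```

View pics/scene0.png

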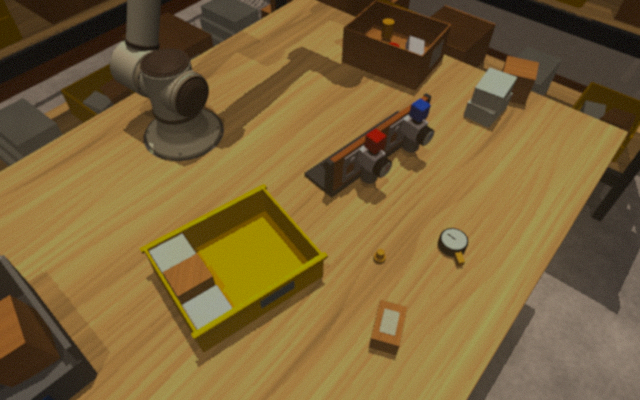

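View pics/top0.png

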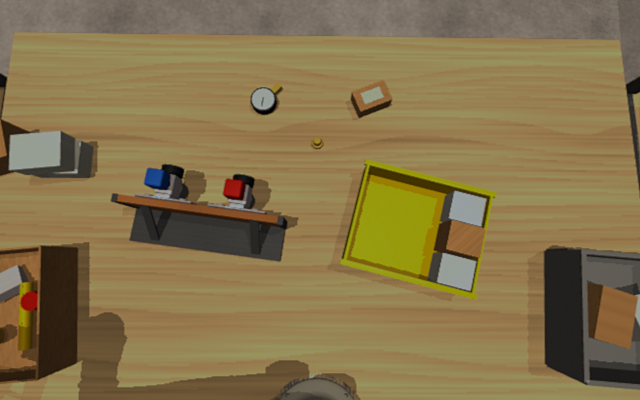

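View pics/wrist0.png

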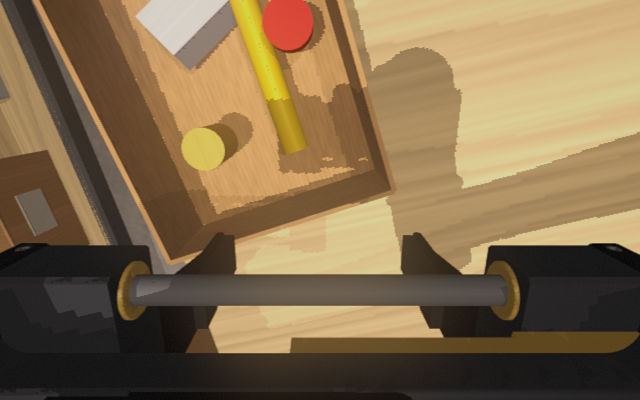

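The scene view has the red cap at about (375,140), blue at (420,107) and the bin at about (240,260). In the top view red is at (235,188), blue at (156,178) and the bin's open floor at about (398,228). I'll enlarge both for exact corners.

```bash
python3 - <<'E'
import pickle,cv2
d=pickle.load(open("f0.pkl","rb"))
def crop(n,x0,y0,x1,y1,s,o):
    im=cv2.resize(d[n]["image"][y0:y1,x0:x1],None,fx=s,fy=s,interpolation=cv2.INTER_CUBIC)
    for x in range(-(-x0//10)*10,x1,10):
        cv2.line(im,((x-x0)*s,0),((x-x0)*s,6 if x%50 else 20),(255,255,255),1)
        if x%20==0: cv2.putText(im,str(x),((x-x0)*s,30),0,.35,(255,255,255),1)
    for y in range(-(-y0//10)*10,y1,10):
        cv2.line(im,(0,(y-y0)*s),(6,(y-y0)*s),(255,255,255),1)
        cv2.putText(im,str(y),(8,(y-y0)*s+4),0,.35,(255,255,255),1)
    cv2.imwrite(o,im)
crop("top",105,150,295,270,4,"pics/c1.png")
crop("top",335,155,500,305,4,"pics/c2.png")
crop("scene",300,85,450,200,5,"pics/c3.png")
E
```

```text
(no output)
```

View pics/c1.png

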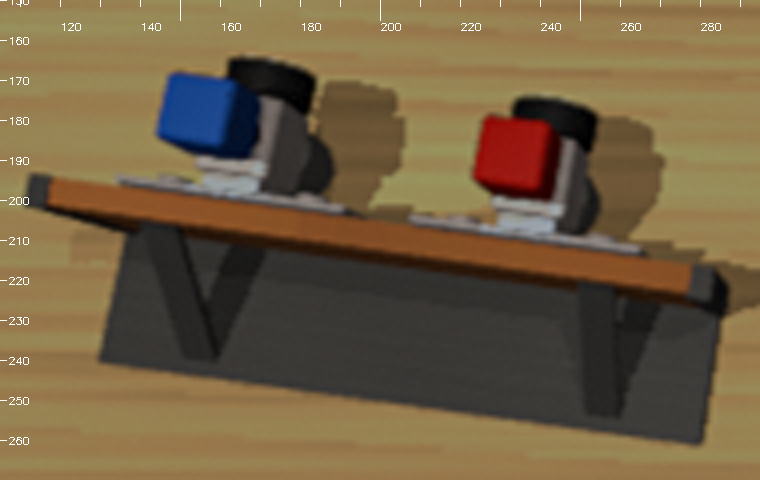

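View pics/c2.png

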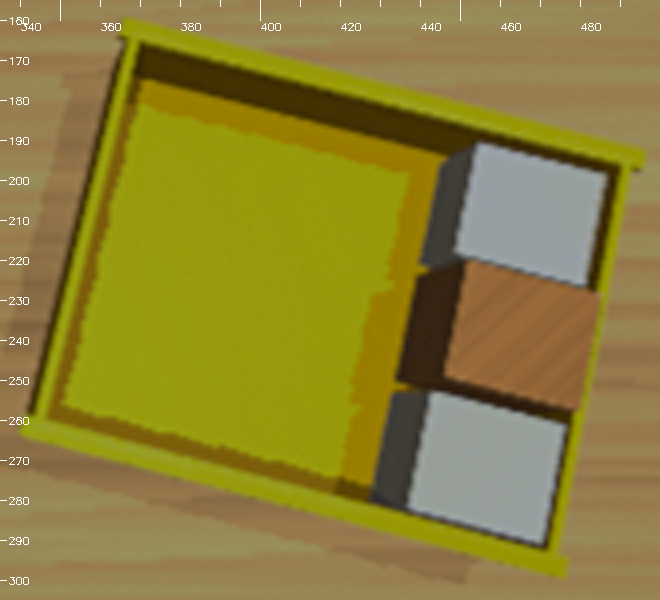

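View pics/c3.png

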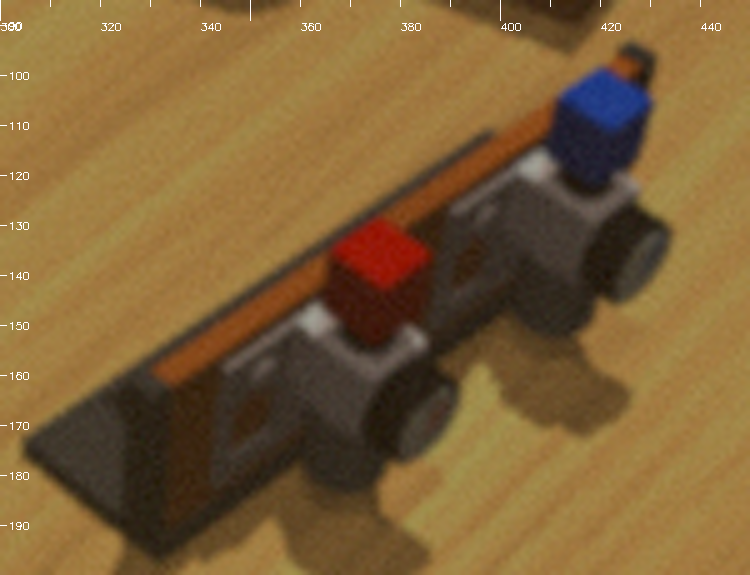

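```bash
cat > h.py <<'E'
import numpy as np,pickle
from scipy.optimize import least_squares
def proj(f,X):
    c=np.asarray(X)@f["R"].T+f["t"]; p=c@f["intrinsics"].T; return p[:,:2]/p[:,2:]
def T(q,P):
    c,s=np.cos(q[2]),np.sin(q[2]); P=np.asarray(P,float)
    return np.c_[q[0]+c*P[:,0]-s*P[:,1],q[1]+s*P[:,0]+c*P[:,1],P[:,2]]
E
python3 - <<'E'
from h import *
d=pickle.load(open("f0.pkl","rb"))
def fit(items,q0):
    r=lambda q: np.concatenate([(proj(d[n],T(q,[P]))[0]-px) for n,P,px in items])
    s=least_squares(r,q0,loss="soft_l1"); print(s.x,np.degrees(s.x[2])); print(r(s.x).reshape(-1,2).round(1).tolist()); return s.x
c1=lambda u,v:np.array([105+u/4,150+v/4]); c2=lambda u,v:np.array([335+u/4,155+v/4]); c3=lambda u,v:np.array([300+u/5,85+v/5])
cap=.0385
b=fit([("top",[0,.18,.115],c1(32,173)),("top",[0,-.18,.115],c1(724,266)),
 ("top",[cap,.08,.1685],c1(200,112)),("top",[cap,-.08,.1685],c1(514,154)),
 ("scene",[0,-.18,.115],c3(165,387)),("scene",[cap,.08,.1685],c3(606,97)),("scene",[cap,-.08,.1685],c3(381,254))],[.5,.2,0])
bn=fit([("top",[.109,.101,.085],c2(138,42)),("top",[-.109,.101,.085],c2(45,415)),("top",[.109,.101,.006],c2(138,80)),
 ("top",[-.109,-.1,.006],c2(372,498)),("top",[.109,-.1,.006],c2(443,155)),("top",[.115,.107,.085],c2(125,17)),("top",[-.115,.107,.085],c2(20,432))],[.5,-.2,0])
print("red cap top",T(b,[[cap,-.08,.1685]]),"blue",T(b,[[cap,.08,.1685]]))
E
```

```text
[ 0.47868436  0.25452389 -0.12872646] -7.37548285072375
[[2.2, -0.0], [-3.7, -0.5], [-0.8, -1.6], [-0.4, -1.3], [-2.6, 1.4], [-1.4, -0.8], [-1.4, -1.3]]
[ 0.4461667  -0.18663687 -0.24546424] -14.064065015492448
[[0.1, -0.5], [0.3, 0.9], [-4.2, -1.8], [-1.4, 1.7], [-0.8, -0.5], [1.4, 2.6], [3.2, -1.3]]
red cap top [[0.50659612 0.1702435  0.1685    ]] blue [[0.52713552 0.32891969 0.1685    ]]
```

```bash
python3 - <<'E'
from h import *
import cv2
d=pickle.load(open("f0.pkl","rb"))
# caps by colour (bright top face) + triangulate
def tri(pt,ps):
    r=lambda X: np.concatenate([proj(d["top"],[X])[0]-pt,proj(d["scene"],[X])[0]-ps])
    s=least_squares(r,[.5,.2,.17]); return s.x,r(s.x)
for n in ("top","scene"):
    im=d[n]["image"].astype(int); B,G,R=im[...,0],im[...,1],im[...,2]
    for nm,a,o in (("red",R,np.maximum(B,G)),("blue",B,np.maximum(R,G))):
        reg=np.zeros_like(B,bool)
        if n=="top": reg[160:215,135:265]=1
        else: reg[90:160,355:440]=1
        for th in (60,80,100,120,140):
            m=reg&(a-o>th)
            if m.sum()>20: ys,xs=np.nonzero(m); print(n,nm,th,m.sum(),xs.mean().round(1),ys.mean().round(1),xs.min(),xs.max(),ys.min(),ys.max())
c1=lambda u,v:np.array([105+u/4,150+v/4]); c3=lambda u,v:np.array([300+u/5,85+v/5])
R=tri(c1(514,154),c3(381,254)); Bl=tri(c1(200,112),c3(606,97)); print(R,Bl)
v=Bl[0]-R[0]; print(np.hypot(v[0],v[1]),np.degrees(np.arctan2(-v[0],v[1])))
E
```

```text
top red 60 312 232.5 187.9 147 242 179 199
top red 80 280 232.7 187.7 224 242 179 197
top red 100 260 232.5 187.6 224 241 180 196
top red 120 231 232.3 187.6 224 240 180 196
top blue 60 241 153.4 176.9 145 162 169 185
scene red 60 284 380.2 130.5 355 425 97 146
scene red 80 159 375.8 135.2 367 385 129 142
scene red 100 132 375.8 135.1 367 384 129 141
scene red 120 98 375.9 134.9 369 383 130 140
scene blue 60 94 421.0 104.3 414 428 100 109
(array([0.50660711, 0.17236179, 0.16219315]), array([-0.70084952, -0.73933642, -1.11221714,  0.30343451])) (array([0.5269527 , 0.33118202, 0.16312815]), array([-0.81103008, -0.88626949, -1.37193862,  0.52727832]))
0.16011810494634005 -7.300086740055109
```

```bash
python3 - <<'E'
from h import *
d=pickle.load(open("f0.pkl","rb"))
for z in (None,.169):
  C=[]
  for pt,ps in (((232.5,187.6),(375.8,135.1)),((153.6,177),(421,104.4))):
    g=(lambda X:np.r_[X[:2],z]) if z else (lambda X:X)
    r=lambda X: np.concatenate([proj(d["top"],[g(X)])[0]-pt,proj(d["scene"],[g(X)])[0]-ps])
    s=least_squares(r,[.5,.2,.17]); C.append(g(s.x)); print(g(s.x),r(s.x))
  v=C[1]-C[0]; print(np.hypot(v[0],v[1]),np.degrees(np.arctan2(-v[0],v[1])))
E
```

```text
[0.50691283 0.17283855 0.16478751] [-0.22751014 -0.24009438 -0.36165012  0.0990906 ]
[0.52774533 0.33284034 0.16352855] [-0.29415058 -0.32160743 -0.49788151  0.19218894]
0.16135230468210662 -7.418273794867169
[0.50709148 0.17115176 0.169     ] [ 0.13793975 -0.73023071 -0.53095836 -0.86676328]
[0.52773833 0.3297251  0.169     ] [ 0.0660399  -0.91304145 -0.7817252  -0.98057908]
0.15991183358657174 -7.4183930792992925
```

```bash
cat >> h.py <<'E'
from scipy.spatial.transform import Rotation as Ro
def tool():
    from bench import monitor
    s=monitor.get_state(); M=Ro.from_quat(s["tool_rot"]).as_matrix(); return s,s["tool_pos"],M
def move(target,yaw=None):
    s,p,M=tool(); print("t",s["time_s"],"p",p.round(4),"F",s["ft_force"].round(2),"w",s["grip_width"])
    print("travel",((np.array(target)-p)@M).round(4))
    a=np.degrees(np.arctan2(-M[0,2],M[1,2])); print("jaw yaw",a, "down axis",M[:,1].round(3))
    return s,p,M
E
python3 - <<'E'
from h import *
s,p,M=move([.507,.172,.235]); print(M.round(3))
R=Ro.from_matrix(M)
for t in (0,10,-10):
    Z=M@Ro.from_euler('y',t,degrees=True).as_matrix()[:,2]; print(t,Z.round(3),np.degrees(np.arctan2(-Z[0],Z[1])))
E
```

```text
t 0.15 p [0.1392 0.6088 0.2217] F [ 0.3  -0.73 -0.12] w 0.08710780042140949
travel [-0.456  -0.0126  0.3438]
jaw yaw 167.11154499364912 down axis [-0.    -0.002 -1.   ]
[[-0.975 -0.    -0.223]
 [ 0.223 -0.002 -0.975]
 [-0.    -1.     0.002]]
0 [-0.223 -0.975  0.002] 167.11154499364912
10 [-0.389 -0.921  0.002] 157.11153190140269
-10 [-0.05  -0.999  0.002] 177.11155866207633
```

Call:
send_rows(motion=[{"travel":[-0.038,-0.013,0.0287],"turn":0},{"travel":[-0.076,-0.013,0.0573],"turn":-1},{"travel":[-0.114,-0.013,0.086],"turn":-1.5},{"travel":[-0.152,-0.013,0.1146],"turn":-2},{"travel":[-0.19,-0.013,0.1433],"turn":-2.5},{"travel":[-0.228,-0.013,0.1719],"turn":-3},{"travel":[-0.266,-0.013,0.2006],"turn":-3.5},{"travel":[-0.304,-0.013,0.2292],"turn":-4},{"travel":[-0.342,-0.013,0.2579],"turn":-4.5},{"travel":[-0.38,-0.013,0.2865],"turn":-5},{"travel":[-0.418,-0.013,0.3152],"turn":-5.5},{"travel":[-0.44,-0.013,0.332],"turn":-5.5},{"travel":[-0.456,-0.013,0.344],"turn":-5.5},{"travel":[-0.456,-0.013,0.344],"turn":-5.5},{"travel":[-0.456,-0.013,0.344],"turn":-5.5}], gripper=0.087, grip_force=35)

```text
time_s: 2.02
tool_pos: [0.5068, 0.1724, 0.2353]
tool_rot: [-0.045, -0.706, 0.706, 0.046]
ft_force: [0.4, 0.7, -0.9]
grip_width: 0.0873
```

```bash
python3 - <<'E'
from h import *
import cv2
from bench import grab_frame
move([.507,.172,.13])
f=grab_frame("wrist"); cv2.imwrite("pics/w1.png",f["image"]); pickle.dump(f,open("w1.pkl","wb"))
print(-f["R"].T@f["t"], proj(f,[[.507,.172,.169],[.528,.331,.169]]))
E
```

```text
t 2.025 p [0.5068 0.1724 0.2353] F [ 0.36  0.73 -0.94] w 0.08727392664973149
travel [-0.0004  0.1053  0.0004]
jaw yaw 172.62076656737213 down axis [-0.001 -0.    -1.   ]
[0.58267557 0.16138627 0.39865561] [[317.07027202 209.38637744]
 [ 92.80766462 208.90971288]]
```

View pics/w1.png

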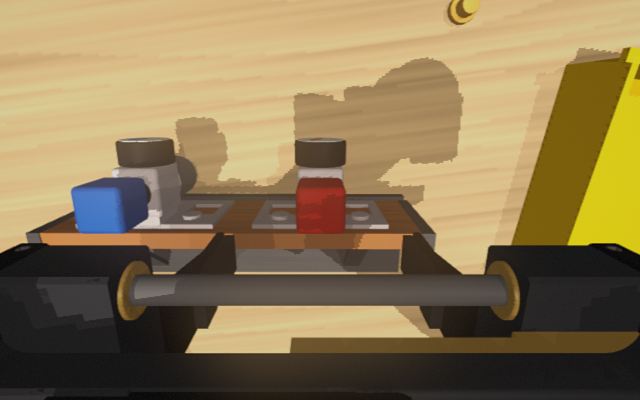

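```bash
python3 - <<'E'
from h import *
import cv2
f=pickle.load(open("w1.pkl","rb")); im=f["image"]
c=cv2.resize(im[120:260,20:440][:, :],None,fx=1.9,fy=1.9)
cv2.imwrite("pics/w1b.png",cv2.resize(im[165:245,250:400],None,fx=5,fy=5,interpolation=cv2.INTER_CUBIC))
for c0 in (305,320,335): print(c0,[(r,im[r,c0].tolist()) for r in range(172,242,4)])
print([(c,im[220,c].tolist()) for c in range(288,356,3)])
E
```

```text
305 [(172, [161, 171, 187]), (176, [134, 144, 159]), (180, [36, 55, 110]), (184, [37, 53, 112]), (188, [38, 54, 140]), (192, [40, 56, 159]), (196, [39, 55, 160]), (200, [39, 52, 159]), (204, [33, 47, 136]), (208, [33, 46, 134]), (212, [32, 45, 133]), (216, [34, 48, 156]), (220, [30, 42, 130]), (224, [27, 41, 129]), (228, [28, 41, 129]), (232, [29, 40, 133]), (236, [50, 86, 133]), (240, [44, 75, 118])]
320 [(172, [161, 170, 186]), (176, [147, 156, 172]), (180, [32, 49, 107]), (184, [32, 47, 108]), (188, [35, 51, 142]), (192, [38, 52, 157]), (196, [38, 53, 159]), (200, [38, 50, 158]), (204, [36, 49, 150]), (208, [31, 43, 132]), (212, [30, 41, 130]), (216, [33, 44, 154]), (220, [32, 42, 130]), (224, [28, 38, 129]), (228, [29, 39, 134]), (232, [30, 40, 139]), (236, [45, 77, 120]), (240, [45, 77, 120])]
335 [(172, [157, 166, 181]), (176, [158, 167, 183]), (180, [27, 44, 104]), (184, [30, 45, 107]), (188, [34, 48, 144]), (192, [36, 51, 158]), (196, [32, 46, 142]), (200, [33, 46, 133]), (204, [31, 43, 132]), (208, [29, 41, 130]), (212, [29, 40, 130]), (216, [29, 41, 131]), (220, [31, 42, 131]), (224, [28, 38, 129]), (228, [29, 39, 130]), (232, [25, 36, 120]), (236, [45, 77, 121]), (240, [44, 77, 121])]
[(288, [76, 83, 97]), (291, [77, 83, 98]), (294, [76, 82, 96]), (297, [30, 42, 116]), (300, [29, 41, 128]), (303, [32, 44, 132]), (306, [29, 41, 129]), (309, [29, 41, 130]), (312, [31, 41, 130]), (315, [29, 41, 129]), (318, [30, 42, 130]), (321, [26, 39, 129]), (324, [30, 41, 130]), (327, [30, 41, 130]), (330, [30, 40, 130]), (333, [29, 40, 129]), (336, [28, 41, 129]), (339, [30, 41, 130]), (342, [28, 39, 122]), (345, [55, 62, 96]), (348, [76, 84, 98]), (351, [76, 83, 97]), (354, [79, 86, 100])]
```

View pics/w1b.png

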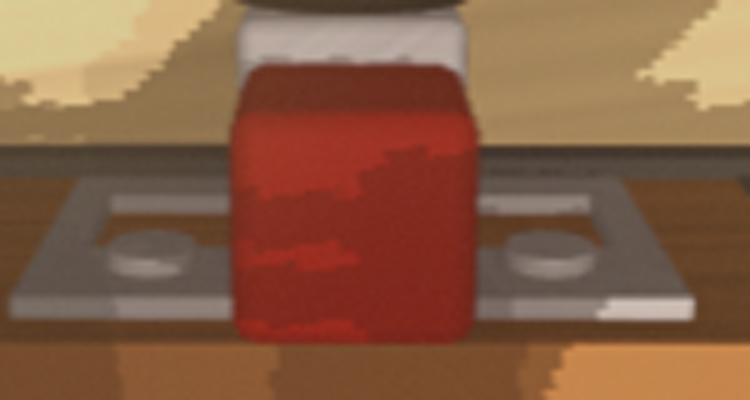

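Call:
send_rows(motion=[{"travel":[0.0,0.025,0.0025],"turn":0},{"travel":[0.0,0.05,0.0025],"turn":0},{"travel":[0.0,0.075,0.0025],"turn":0},{"travel":[0.0,0.095,0.0025],"turn":0},{"travel":[0.0,0.105,0.0025],"turn":0},{"travel":[0.0,0.105,0.0025],"turn":0}])

```text
time_s: 2.82
tool_pos: [0.5064, 0.1701, 0.1302]
tool_rot: [-0.045, -0.705, 0.706, 0.045]
ft_force: [0.2, 0.8, -0.2]
grip_width: 0.0869
```

Call:
send_rows(motion=[{"travel":[0,0,0],"turn":0},{"travel":[0,0,0],"turn":0},{"travel":[0,0,0],"turn":0},{"travel":[0,0,0],"turn":0},{"travel":[0,0,0],"turn":0},{"travel":[0,0,0],"turn":0},{"travel":[0,0,0],"turn":0},{"travel":[0,0,0],"turn":0}], gripper=0.02, grip_force=35)

```text
time_s: 3.82
tool_pos: [0.5072, 0.17, 0.1306]
tool_rot: [0.046, 0.706, -0.705, -0.045]
ft_force: [1.2, 1.1, -1.2]
grip_width: 0.036
```

```bash
python3 - <<'E'
from h import *
import cv2
from bench import grab_frame
move([.507,.172,.13])
for n in ("wrist","scene"):
    f=grab_frame(n); im=f["image"]
    if n=="scene": im=cv2.resize(im[80:210,290:460],None,fx=4,fy=4)
    cv2.imwrite(f"pics/{n}2.png",im)
E
```

```text
t 3.825 p [0.5072 0.17   0.1306] F [ 1.24  1.15 -1.25] w 0.03600850263612098
travel [ 0.0005  0.0006 -0.0019]
jaw yaw 172.62628131968808 down axis [ 0.001  0.    -1.   ]
```

View pics/wrist2.png

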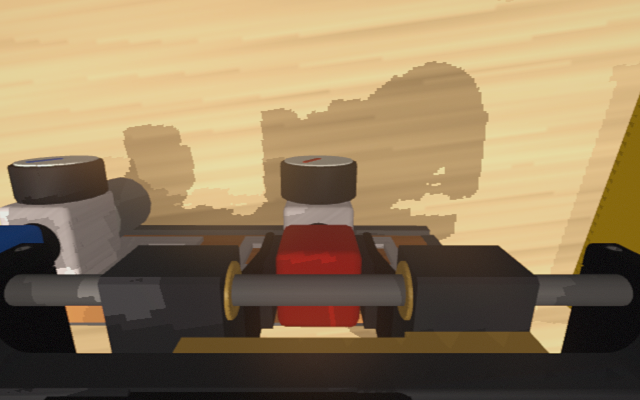

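View pics/scene2.png

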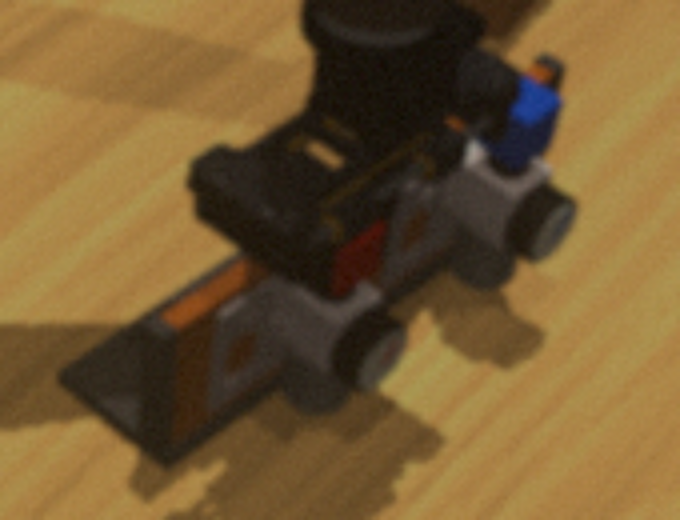

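Both pads hold the red cap, at width 0.036 and about (318,280) in the wrist view, and the gripper body sits clear above the blue one. Next I'll slide it up 32 mm.

Call:
send_rows(motion=[{"travel":[0,-0.004,0],"turn":0},{"travel":[0,-0.008,0],"turn":0},{"travel":[0,-0.012,0],"turn":0},{"travel":[0,-0.016,0],"turn":0},{"travel":[0,-0.02,0],"turn":0},{"travel":[0,-0.024,0],"turn":0},{"travel":[0,-0.028,0],"turn":0},{"travel":[0,-0.032,0],"turn":0},{"travel":[0,-0.032,0],"turn":0},{"travel":[0,-0.032,0],"turn":0}])

```text
time_s: 5.18
tool_pos: [0.5067, 0.1698, 0.1625]
tool_rot: [-0.045, -0.706, 0.706, 0.046]
ft_force: [0.4, -0.3, -6.2]
grip_width: 0.0357
```

```bash
python3 - <<'E'
from h import *
import cv2
from bench import grab_frame
move([.507,.172,.13])
for n in ("wrist","scene"):
    f=grab_frame(n); im=f["image"]
    if n=="scene": im=cv2.resize(im[80:210,290:460],None,fx=4,fy=4)
    cv2.imwrite(f"pics/{n}3.png",im)
E
```

```text
t 5.175 p [0.5067 0.1698 0.1625] F [ 0.38 -0.34 -6.15] w 0.03568256820813869
travel [-0.0001  0.0325 -0.0023]
jaw yaw 172.61678515237622 down axis [-0. -0. -1.]
```

View pics/wrist3.png

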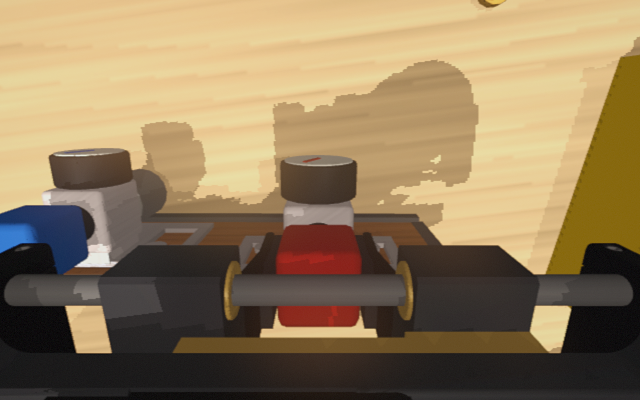

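View pics/scene3.png

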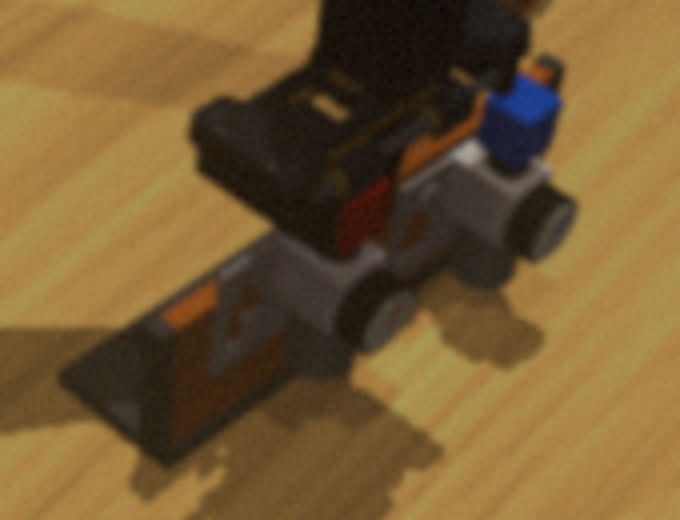

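The force is about the regulator's weight, and it still looks the same in the grip (gauge at (318,178)). Now I'll draw it out along board +x, which is tool -x.

Call:
send_rows(motion=[{"travel":[-0.004,0,0],"turn":0},{"travel":[-0.008,0,0],"turn":0},{"travel":[-0.012,0,0],"turn":0},{"travel":[-0.016,0,0],"turn":0},{"travel":[-0.02,0,0],"turn":0},{"travel":[-0.026,0,0],"turn":0},{"travel":[-0.034,0,0],"turn":0},{"travel":[-0.044,0,0],"turn":0},{"travel":[-0.05,0,0],"turn":0},{"travel":[-0.05,0,0],"turn":0}])

```text
time_s: 6.52
tool_pos: [0.5568, 0.1633, 0.1623]
tool_rot: [-0.046, -0.706, 0.706, 0.046]
ft_force: [0.0, 0.1, -6.3]
grip_width: 0.036
```

```bash
python3 - <<'E'
from h import *
import cv2
from bench import grab_frame
move([.45,-.186,.27])
for n in ("top","scene"):
    f=grab_frame(n); im=f["image"]
    im=cv2.resize(im[80:210,290:460],None,fx=4,fy=4) if n=="scene" else cv2.resize(im[140:260,100:300],None,fx=4,fy=4)
    cv2.imwrite(f"pics/{n}4.png",im)
E
```

```text
t 6.525 p [0.5568 0.1633 0.1623] F [ 0.05  0.08 -6.32] w 0.035958025977045525
travel [ 0.0609 -0.1076  0.3601]
jaw yaw 172.59218205270798 down axis [-0. -0. -1.]
```

View pics/scene4.png

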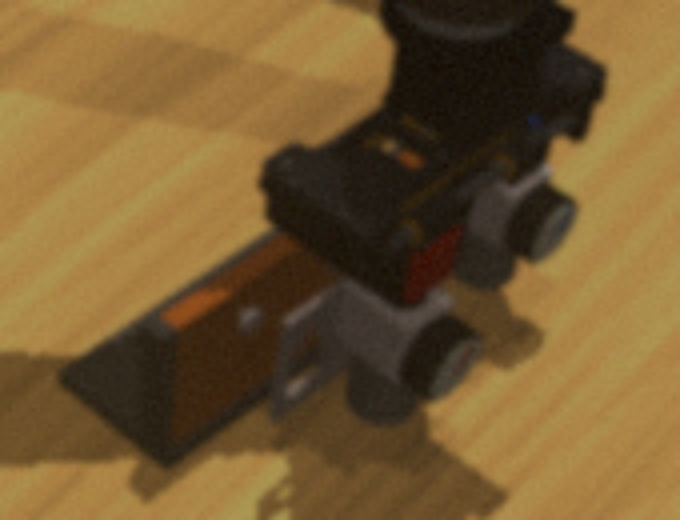

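View pics/top4.png

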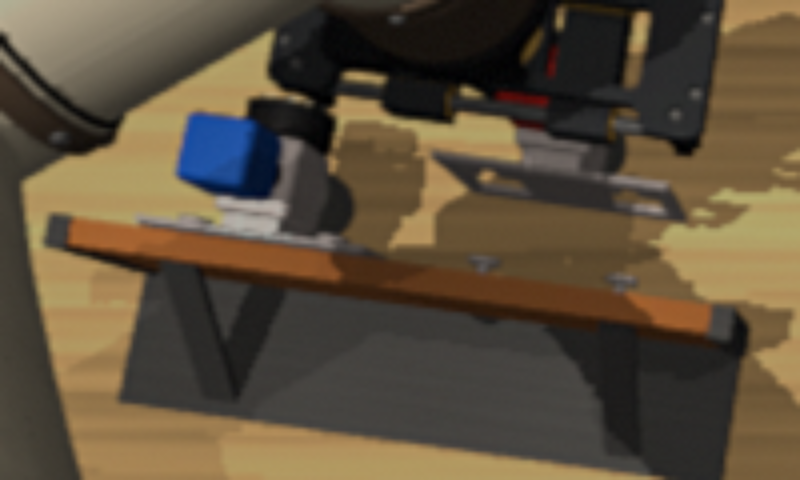

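The regulator is off the studs and in the gripper, with the bare studs visible at (485,262) and (620,280) in the crop. Blue hasn't moved. Now up, then across to the bin.

Call:
send_rows(motion=[{"travel":[0,-0.015,0],"turn":0},{"travel":[0,-0.04,0],"turn":0},{"travel":[0,-0.07,0],"turn":0},{"travel":[0,-0.095,0],"turn":0},{"travel":[0.002,-0.108,0.01],"turn":0},{"travel":[0.006,-0.108,0.035],"turn":0.5},{"travel":[0.012,-0.108,0.065],"turn":1},{"travel":[0.018,-0.108,0.1],"turn":2},{"travel":[0.025,-0.108,0.135],"turn":2.5},{"travel":[0.031,-0.108,0.17],"turn":3},{"travel":[0.037,-0.108,0.205],"turn":4},{"travel":[0.043,-0.108,0.24],"turn":4.5},{"travel":[0.05,-0.108,0.275],"turn":5},{"travel":[0.056,-0.108,0.31],"turn":5.5},{"travel":[0.061,-0.108,0.335],"turn":6},{"travel":[0.064,-0.108,0.353],"turn":6.5},{"travel":[0.065,-0.108,0.361],"turn":6.5},{"travel":[0.065,-0.108,0.361],"turn":6.5},{"travel":[0.065,-0.108,0.361],"turn":6.5}])

```text
time_s: 9.0
tool_pos: [0.4454, -0.1859, 0.2703]
tool_rot: [0.085, 0.702, -0.702, -0.085]
ft_force: [-0.4, -0.6, -5.5]
grip_width: 0.0359
```

```bash
python3 - <<'E'
from h import *
import cv2
from bench import grab_frame
move([.446,-.187,.115])
for n in ("top","scene","wrist"):
    f=grab_frame(n); im=f["image"].copy()
    q=[.446,-.187,np.radians(-14.06)]
    for z in (.006,.085):
        P=proj(f,T(q,[[.109,.101,z],[-.109,.101,z],[-.109,-.1,z],[.109,-.1,z]]))
        cv2.polylines(im,[P.round().astype(int)],True,(255,0,255) if z<.05 else (0,255,0),1)
    if n=="scene": im=cv2.resize(im[120:350,130:390],None,fx=2.6,fy=2.6)
    cv2.imwrite(f"pics/{n}5.png",im)
E
```

```text
t 9.0 p [ 0.4454 -0.1859  0.2703] F [-0.37 -0.58 -5.48] w 0.035933723302852195
travel [-0.0009  0.1553  0.0009]
jaw yaw 166.13998377337322 down axis [-0.  0. -1.]
```

View pics/scene5.png

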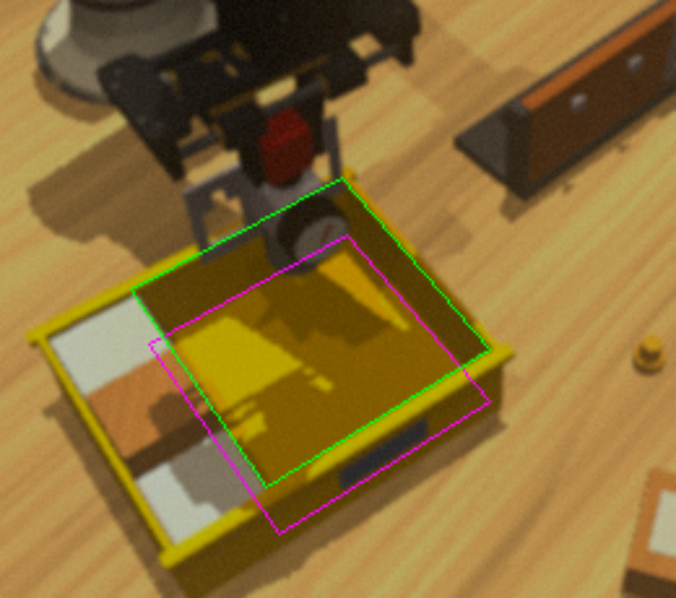

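View pics/wrist5.png

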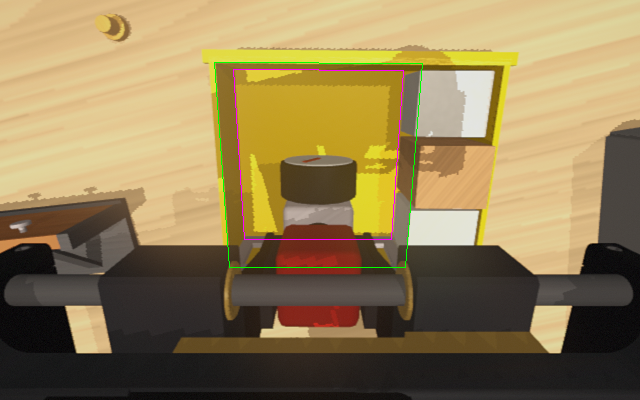

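View pics/top5.png

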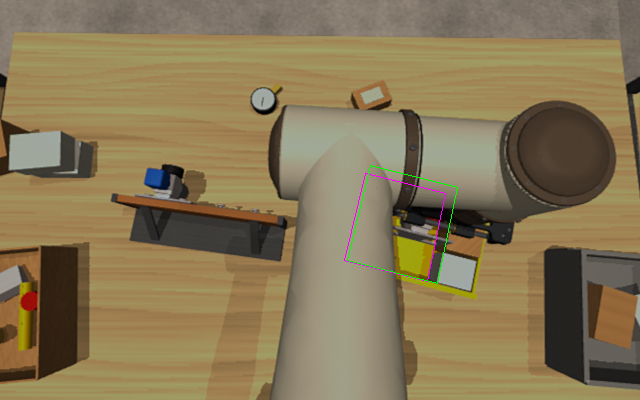

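The overlay of the fitted bin matches its rim and floor in the scene and wrist views, and the regulator is centred above the floor. Blue still hangs at (155,178) in the top view. Lowering now.

Call:
send_rows(motion=[{"travel":[0,0.015,0],"turn":0},{"travel":[0,0.035,0],"turn":0},{"travel":[0,0.055,0],"turn":0},{"travel":[0,0.075,0],"turn":0},{"travel":[0,0.095,0],"turn":0},{"travel":[0,0.115,0],"turn":0},{"travel":[0,0.13,0],"turn":0},{"travel":[0,0.14,0],"turn":0},{"travel":[0,0.145,0],"turn":0},{"travel":[0,0.15,0],"turn":0},{"travel":[0,0.152,0],"turn":0},{"travel":[0,0.152,0],"turn":0},{"travel":[0,0.152,0],"turn":0}])

```text
time_s: 10.78
tool_pos: [0.4458, -0.1864, 0.1189]
tool_rot: [-0.086, -0.702, 0.702, 0.085]
ft_force: [-0.5, -0.6, -5.8]
grip_width: 0.0357
```

Call:
send_rows(motion=[{"travel":[0,0.001,0],"turn":0},{"travel":[0,0.002,0],"turn":0},{"travel":[0,0.003,0],"turn":0},{"travel":[0,0.003,0],"turn":0}])

```text
time_s: 11.28
tool_pos: [0.4455, -0.1863, 0.1154]
tool_rot: [-0.085, -0.702, 0.702, 0.086]
ft_force: [-0.1, 0.3, -6.2]
grip_width: 0.0357
```

Call:
send_rows(motion=[{"travel":[0,0.0007,0],"turn":0},{"travel":[0,0.0014,0],"turn":0},{"travel":[0,0.002,0],"turn":0},{"travel":[0,0.002,0],"turn":0}])

```text
time_s: 11.78
tool_pos: [0.4456, -0.1863, 0.1136]
tool_rot: [-0.085, -0.702, 0.702, 0.085]
ft_force: [-0.2, 0.4, -5.1]
grip_width: 0.0356
```

Call:
send_rows(motion=[{"travel":[0,0.0005,0],"turn":0},{"travel":[0,0.001,0],"turn":0},{"travel":[0,0.001,0],"turn":0},{"travel":[0,0.001,0],"turn":0}])

```text
time_s: 12.28
tool_pos: [0.4459, -0.1864, 0.1134]
tool_rot: [-0.086, -0.702, 0.702, 0.085]
ft_force: [-3.0, 1.5, 6.3]
grip_width: 0.0361
```

The force went from -6 to +6 N, so its underside is on the floor. A quick look before letting go.

```bash
python3 - <<'E'
from h import *
import cv2
from bench import grab_frame
move([.446,-.187,.115])
f=grab_frame("scene"); cv2.imwrite("pics/s6.png",cv2.resize(f["image"][120:350,130:390],None,fx=2.6,fy=2.6))
E
```

```text
t 12.275 p [ 0.4459 -0.1864  0.1134] F [-2.99  1.47  6.29] w 0.03606114351553921
travel [-0.0003 -0.0016  0.0005]
jaw yaw 166.1467094876992 down axis [ 0.001 -0.    -1.   ]
```

View pics/s6.png

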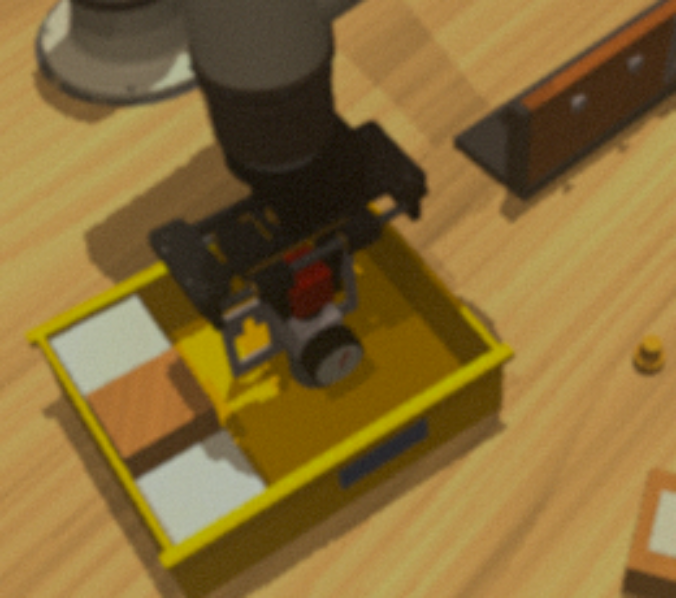

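It stands upright on the floor at (320,340) in the crop, clear of the walls and cartons. Letting go.

Call:
send_rows(motion=[{"travel":[0,0,0],"turn":0},{"travel":[0,0,0],"turn":0},{"travel":[0,0,0],"turn":0},{"travel":[0,0,0],"turn":0},{"travel":[0,0,0],"turn":0},{"travel":[0,0,0],"turn":0}], gripper=0.08, grip_force=10)

```text
time_s: 13.08
tool_pos: [0.4456, -0.1863, 0.1125]
tool_rot: [-0.085, -0.702, 0.702, 0.085]
ft_force: [-0.7, 1.2, 0.4]
grip_width: 0.0793
```

Call:
send_rows(motion=[{"travel":[0,-0.01,0],"turn":0},{"travel":[0,-0.03,0],"turn":0},{"travel":[0,-0.06,0],"turn":0},{"travel":[0,-0.09,0],"turn":0},{"travel":[0,-0.12,0],"turn":0},{"travel":[0,-0.14,0],"turn":0},{"travel":[0,-0.15,0],"turn":0},{"travel":[0,-0.15,0],"turn":0},{"travel":[0,-0.15,0],"turn":0},{"travel":[0,-0.15,0],"turn":0}])

```text
time_s: 14.32
tool_pos: [0.4451, -0.1862, 0.2616]
tool_rot: [0.085, 0.702, -0.702, -0.086]
ft_force: [-0.3, -0.4, -0.2]
grip_width: 0.0801
```

```bash
python3 - <<'E'
from h import *
import cv2
from bench import grab_frame
move([.446,-.187,.115])
f=grab_frame("scene"); cv2.imwrite("pics/s7.png",cv2.resize(f["image"][80:350,130:450],None,fx=2.2,fy=2.2))
f=grab_frame("wrist"); cv2.imwrite("pics/w7.png",f["image"]); print(monitor.get_state()["qd"] if 0 else "")
E
```

```text
t 14.325 p [ 0.4451 -0.1862  0.2616] F [-0.35 -0.36 -0.17] w 0.0800653996723803
travel [-0.0013  0.1466  0.0005]
jaw yaw 166.11516313266952 down axis [-0.002  0.    -1.   ]
```

View pics/s7.png

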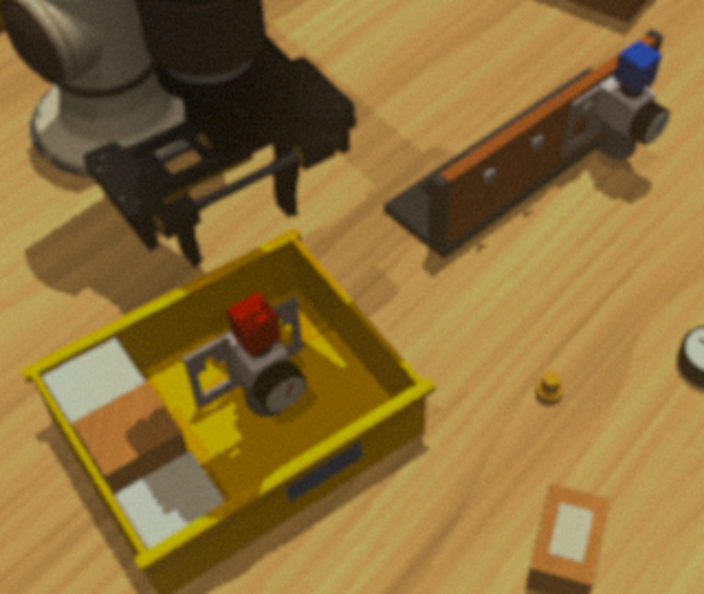

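View pics/w7.png

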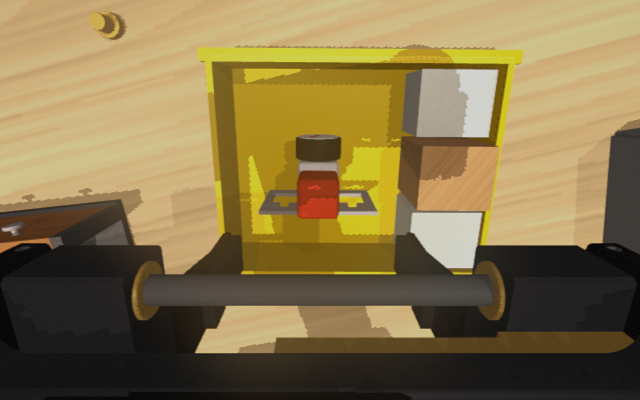

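The red-capped regulator stands upright near the middle of the open floor, at (318,190) in the wrist view. Blue still hangs at (637,65) in the scene crop, and the gripper is clear. Handing in.

```bash
python3 -c "
from bench import manip; print(manip.sign_off())"
```

```text
the job is handed in; nothing more can be done
None
```

The red-capped regulator is standing upright on the open floor of the yellow bin, released, and I handed the job in at about 14.4 s of the 45 s. The hand-in reports no verdict, so what follows rests on my own checks.

**What I did:**
- I found the board, both caps and the bin from the camera images, then gripped the red cap at 35 N.
- I slid the regulator up 32 mm, drew it 50 mm off the studs, carried it over the bin wall and lowered it in small steps.
- It touched the floor gently: the vertical force went from about -6 N to +6 N. Only then did I open the gripper and raise it 150 mm.

**Last checks:**
- **Red regulator:** the scene and wrist pictures show it upright, near the middle of the open floor and clear of the walls and cartons. I judged its uprightness and that it was at rest by eye.
- **Blue regulator:** it still hangs in its place. I judged this by eye too and did not measure how far it might have moved.
- **Gripper:** it is clear of everything, with near-zero force at the wrist.

**Disagreements:** the wrist camera put the red cap about 3 mm to one side of where the other two cameras did. I gripped nearer the wrist camera's position and it held without slipping. A few points in the board and bin fits were off by up to about 4 pixels (roughly 1 cm), but the fitted bin outline matched the bin in the scene and wrist views. No check failed.

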